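# Pack up the craft table and snap the tape box shut

### The job

Clear up after the workshop: put every roll of tape in the white box, lay every marker pen flat in the long compartment of the clear organiser and put every eraser in its short empty compartment. Once all the tape is in the box, fit the grey lid on it and press the lid down until it is fully home on the walls. Leave the small jar and the green cap where they are.

Things in the scene. Friction and masses are not known exactly. Their poses are not given: they have to be found in the camera images.
- tape_box: white open rectangular box, 130 (x) x 170 (y) mm outside, walls 6 mm thick, 55 mm high, floor 6 mm thick; fixed; origin at the centre of its underside, z up. A black rubber seal along the top of its walls stands 8 mm above them (63 mm above the table) until pressed down
- seal (a joint): how far the box's rubber seal has been pressed down, 0 (standing 8 mm proud of the walls) to 0.008 m (flush with the walls); it is stiff (about 8 N), so the lid's weight alone does not move it, and it stays where it is pushed
- lid: grey loose lid: plate 130 (x) x 170 (y) x 6 mm on four rounded studs 14 mm long that drop inside the box's corners with 3 mm play; bar handle on top 18 mm wide (x), 66 long (y), 20 to 48 mm above the studs' feet. Origin at the centre, level with the studs' feet: 49 mm above the box's underside when laid on the raised seal, 41 mm when fully home. Fits either way round
- organiser: clear plastic organiser tray, 190 (x) x 200 (y) mm, walls and partitions 4 mm thick and 30 mm high, floor 4 mm; fixed; origin at the centre of its underside. It has three compartments: a long one, a short empty one, and one filled with a yellow sponge
- long_bay (a point): centre of the floor of the organiser's long compartment, 95 (x) x 192 (y) mm inside; axes as the organiser's
- short_bay (a point): centre of the floor of the organiser's short empty compartment, 79 (x) x 106 (y) mm inside; axes as the organiser's
- roll1: black roll of tape (may be absent) lying flat: ring of 62 mm outer and 38 mm inner diameter, 20 mm high; origin at the centre of its underside, z along its axis
- roll2: black roll of tape (may be absent) lying flat: ring of 62 mm outer and 38 mm inner diameter, 20 mm high; origin at the centre of its underside, z along its axis
- roll3: black roll of tape (may be absent) lying flat: ring of 62 mm outer and 38 mm inner diameter, 20 mm high; origin at the centre of its underside, z along its axis
- marker1: flat-bodied marker pen, white with a grey cap (may be absent): 130 (x) x 28 (y) x 18 (z) mm, origin at the centre of its underside
- marker2: flat-bodied marker pen, white with a grey cap (may be absent): 130 (x) x 28 (y) x 18 (z) mm, origin at the centre of its underside
- eraser1: white block eraser in a card sleeve (may be absent): 60 (x) x 30 (y) x 22 (z) mm, origin at the centre of its underside
- eraser2: white block eraser in a card sleeve (may be absent): 60 (x) x 30 (y) x 22 (z) mm, origin at the centre of its underside
- jar: bystander: small white jar with yellow cap, 52 mm across, 60 mm high, origin at its underside
- cap: bystander: green bottle cap, 32 mm across, 24 mm high, origin at its underside
Not all that is in view belongs to the job. What is shaped like the eraser1 but orange or red is not meant.

How it is judged:
On the way, in this order (a step that is already met when the one before it is completed fails the run):
1. every roll of tape lies in the white box (x of roll1 in the frame of tape_box between -0.06 and 0.06 m and y of roll1 in the frame of tape_box between -0.08 and 0.08 m and z of each of roll1, roll2, roll3 in the frame of tape_box below 0.045 m and linear speed of each of roll1, roll2, roll3 below 0.02 m/s and x of roll2 in the frame of tape_box between -0.06 and 0.06 m and y of roll2 in the frame of tape_box between -0.08 and 0.08 m and x of roll3 in the frame of tape_box between -0.06 and 0.06 m and y of roll3 in the frame of tape_box between -0.08 and 0.08 m), for 0.2 s.
2. the lid is on the box and pressed fully home (horizontal distance between lid and tape_box below 0.007 m and z of lid in the frame of tape_box below 0.0435 m and angle between lid's own z axis and vertical below 0.04 rad and value of joint seal above 0.0062 m and linear speed of lid below 0.02 m/s), for 0.2 s.
At the end, for the whole second after the job is handed in: All rolls in the box; lid on it (within 7 mm, 0.04 rad), feet under 43.5 mm above the box underside, seal pressed over 6.2 mm; markers level (0.22 rad) in the long bay and erasers in the short one, down inside (flat: under 24 mm up; on edge: under 34 or 40 mm), not on the walls; all at rest (all of step 1 and all of step 2 and x of marker1 in the frame of long_bay between -0.049 and 0.049 m and y of marker1 in the frame of long_bay between -0.06 and 0.06 m and (z of marker1 in the frame of long_bay below 0.0235 m or (angle between marker1's own z axis and vertical above 1 rad and z of marker1 in the frame of long_bay below 0.034 m)) and angle between each of marker1, marker2's own x axis and vertical above 1.35 rad and linear speed of each of marker1, marker2, eraser1, eraser2 below 0.02 m/s and x of marker2 in the frame of long_bay between -0.049 and 0.049 m and y of marker2 in the frame of long_bay between -0.06 and 0.06 m and (z of marker2 in the frame of long_bay below 0.0235 m or (angle between marker2's own z axis and vertical above 1 rad and z of marker2 in the frame of long_bay below 0.034 m)) and x of eraser1 in the frame of short_bay between -0.041 and 0.041 m and y of eraser1 in the frame of short_bay between -0.055 and 0.055 m and (z of eraser1 in the frame of short_bay below 0.0245 m or (angle between eraser1's own z axis and vertical above 1 rad and z of eraser1 in the frame of short_bay below 0.04 m)) and x of eraser2 in the frame of short_bay between -0.041 and 0.041 m and y of eraser2 in the frame of short_bay between -0.055 and 0.055 m and (z of eraser2 in the frame of short_bay below 0.0245 m or (angle between eraser2's own z axis and vertical above 1 rad and z of eraser2 in the frame of short_bay below 0.04 m))); the robot touches nothing.
It fails at once if the jar is shoved over 50 mm or knocked over (distance of jar from where it was at the start of the episode above 0.05 m or angle between jar's own z axis and vertical above 0.6 rad).
It fails at once if the cap is shoved over 60 mm (distance of cap from where it was at the start of the episode above 0.06 m).
Of roll1, roll2, roll3 only 2 to 3 are there at a start; the rules pass over those that are not, and their reading is None.
Of marker1, marker2 only 1 to 2 are there at a start; the rules pass over those that are not, and their reading is None.
Of eraser1, eraser2 only 1 to 2 are there at a start; the rules pass over those that are not, and their reading is None.
At some moment in a run one of roll1, roll2, roll3, marker1, marker2, eraser1, eraser2 may be knocked a few centimetres aside while the robot is not near it.
Once in a run the grip may slacken for a moment while it holds something.
It also fails if it takes over 210 s, if anything falls off the work surface, if the arm or the gripper's body presses on something with over 40 N, if the wrist force passes 120 N, or if a joint passes its speed limit or range.

### The arm

A 6-joint arm with a two-finger parallel gripper is mounted at the origin on the work surface. World frame = base frame: x ahead of the robot, y to its left, z up, the work surface at z = 0. Lengths are in m, angles in rad, forces in N, time in s.
With the tool pointing down it reaches from about 0.275 to 0.775 m from the base axis. Payload 14.6 kg.
Tool frame: the origin (TCP) lies on the centre line of the jaws, within the pads' length; the fingertips stand 22 mm ahead of it and the grasp point (between the pads) lies 3 mm ahead of it (tip_reach is the distance from the TCP to the fingertips, in m); z points along the fingers, y is the line along which they close (so a half turn about z gives the same grasp; the last joint's range is limited). The gripper opens to 85 mm and grips with 20 to 120 N. Pads are 22 mm wide; open, the fingers measure 114 mm over their backs; the gripper's body (76 mm by 85 mm) begins 54 mm behind the grasp point. The pads swing forward as they close: fully open they stand 13 mm farther back than shut.
Start: joints at [-1.5, 0.263, -0.048, 1.259, 0, 1.415], TCP at [0.118, -0.512, 0.226] pointing down, gripper open.
Joint ranges: [-2.65, 2.65], [-0.89, 1.7], [-1.18, 1.37], [-2.13, 2.11], [-1.35, 1.29], [-3.14, 3.14]. Speed limits (rad/s): [1.89, 1.89, 2.57, 2.79, 3.14, 3.14].

### API

Orientations are given as a unit quaternion [x, y, z, w].
In Python, from rig import * gives the robot as it stands. Calls block until the motion is done:
- goto(position, orientation): joint-space move of the TCP to a pose.
- move_linear(position, attitude=None, velocity=0.15): straight line of the TCP; attitude=None keeps the orientation; velocity is the mean speed in m/s.
- movej(angles): joint-space move.
- set_gripper(opening, grasp_force=None): finger opening in m; grasp_force is the grip in N (None keeps the last); returns when the fingers have stopped.
- pause(seconds).
- solve_ik(position, orientation): joint angles nearest the present ones, or None.
- camera(name): name is "scene" or "top" or "wrist"; returns the picture (400x640x3 uint8, red, green, blue); there is no depth.
- camera_params(name): a dict with "mtx" (3x3 intrinsics, pixels), "world_to_cam" (4x4, takes a point from world to camera coordinates). Camera axes: x right, y down, z forward; pixel columns grow to the right and rows downward; lengths in m; the calibration is good to about 2 mm. The wrist camera is an equidistant fisheye: a pixel r from the principal point sees the ray r / f radians off the axis. A picture is of the moment at which its call begins: read the wrist's pose just before it. camera_params takes no time and is no camera call; for the wrist camera it gives the pose at the moment of the call.
A pose or a line that the arm cannot do raises IKError and nothing moves.
- close_job(): hands the job in; it is judged then, once.
Trained networks look in the newest picture that a camera, given by its name, has taken for a name from the list of things; names that differ only in an ending like _2 or _b are one class to them, and where a whole thing is asked for, a point or a joint stands for the part that bears it (a point fixed in the world has none). Each returns a list of dicts, best first, with "confidence" (0 to 1); they miss things now and then, are a little off and sometimes report something else, mostly with a low value. They report only what shows in the picture. A call takes as long as a camera call. They do not tell look-alikes from the thing itself.
- look_for(target, camera): "centre" ([row, column] in pixels, amid what is visible of it).
- place_of(target, camera): "centre" ([row, column] in pixels: a listed point, or the origin of a listed thing).
Readings, each from a call of its own:
- get_time(): time.
- get_q(): joint angles.
- get_joint_velocities(): joint speeds.
- get_joint_efforts(): joint torques, N m.
- get_eef_pos(): TCP position.
- get_ee_rot(): TCP orientation.
- get_force(): force on the tool from outside, world axes, zero at the start.
- get_torque(): the same for the moment, N m.
- get_gripper_width(): finger opening in m.
- get_finger_force(): force on a finger pad.
Only numpy, scipy, OpenCV 4.12 (cv2) and the standard library are available. Lean on these libraries where they do the work, as an engineer would, in place of code of your own. Each camera call takes 0.05 s, during which the arm holds its last target. There are 200 camera calls.

## Working session

There is one attempt and no reset: what is moved stays moved. The work goes in short steps, each a Python script; the robot and the scene stay as the last script left them, time stands still between calls to the robot, and variables do not carry over. Pictures are saved under pics/ and viewed, at most 14 in all, crops included, and the job is handed in when it is done.

```bash
mkdir -p pics; python3 - <<'E'
from rig import *
import cv2
for n in ("top","scene"):
    im=camera(n); cv2.imwrite(f"pics/{n}0.png",im[:,:,::-1]); p=camera_params(n); print(n,p["mtx"].tolist(),p["world_to_cam"].round(4).tolist())
    for t in ("tape_box","lid","organiser","long_bay","short_bay","roll1","marker1","eraser1","jar","cap"):
        print(t,[(round(d["confidence"],2),[round(c) for c in d["centre"]]) for d in place_of(t,n)])
print(get_time())
E
```

```text
top [[441.3616090895028, 0.0, 315.6296291196288], [0.0, 441.3616090895028, 198.32072123848678], [0.0, 0.0, 1.0]] [[0.0284, -0.9995, -0.0134, -0.0151], [-0.9966, -0.0273, -0.078, 0.5175], [0.0776, 0.0156, -0.9969, 1.0657], [0.0, 0.0, 0.0, 1.0]]
tape_box [(0.64, [233, 455])]
lid [(0.57, [148, 322])]
organiser [(0.73, [218, 179])]
long_bay [(0.92, [241, 179]), (0.73, [201, 191])]
short_bay [(0.83, [199, 192])]
roll1 [(0.75, [220, 294]), (0.67, [148, 207])]
marker1 [(0.61, [218, 252]), (0.49, [221, 293])]
eraser1 [(0.88, [142, 248]), (0.7, [265, 310]), (0.56, [146, 381]), (0.53, [275, 264])]
jar [(0.81, [154, 426])]
cap [(0.63, [126, 407])]
scene [[379.6375996411873, 0.0, 318.5452222063507], [0.0, 379.6375996411873, 195.06327819930183], [0.0, 0.0, 1.0]] [[-0.3882, 0.9215, -0.0086, 0.2035], [0.5411, 0.2204, -0.8116, -0.241], [-0.746, -0.3197, -0.5842, 1.2402], [0.0, 0.0, 0.0, 1.0]]
tape_box [(0.87, [167, 208])]
lid [(0.64, [250, 289])]
organiser [(0.63, [234, 487])]
long_bay [(0.73, [246, 466]), (0.65, [222, 482])]
short_bay [(0.66, [245, 467]), (0.36, [229, 226]), (0.23, [235, 487])]
roll1 [(0.92, [289, 442]), (0.66, [230, 226]), (0.65, [203, 351])]
marker1 [(0.57, [216, 393])]
eraser1 [(0.82, [281, 380]), (0.62, [231, 226]), (0.61, [178, 393]), (0.59, [172, 348])]
jar [(0.42, [251, 287])]
cap [(0.59, [216, 186]), (0.57, [236, 182])]
1.1
```

View pics/top0.png

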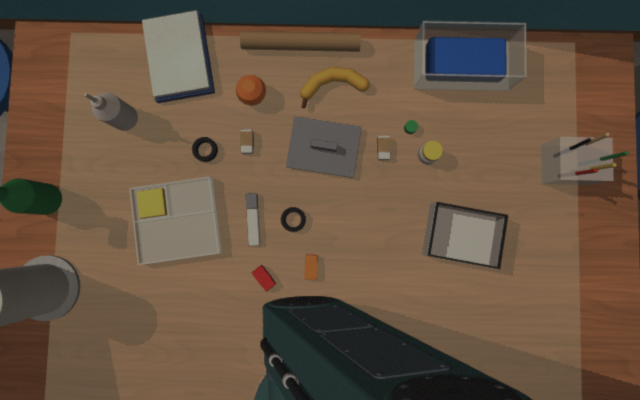

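View pics/scene0.png

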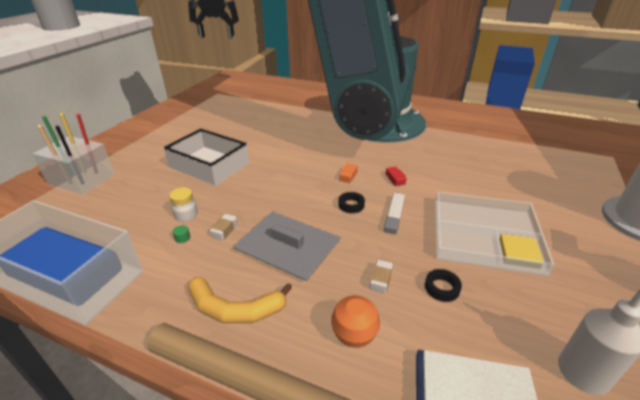

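```bash
cat > h.py <<'E'
from rig import *
import numpy as np, cv2
from scipy.spatial.transform import Rotation as R
def ortho(cam,z,cx,cy,hx,hy,res,im=None):
    """metric view of plane z: rows = -x, cols = -y; res in m/px"""
    p=camera_params(cam); im=camera(cam) if im is None else im
    X,Y=np.meshgrid(np.arange(cx+hx,cx-hx,-res),np.arange(cy+hy,cy-hy,-res),indexing="ij")
    P=np.stack([X,Y,0*X+z,0*X+1],-1)@p["world_to_cam"].T; K=p["mtx"]
    a,b=P[...,0],P[...,1]
    r=np.hypot(a,b)+1e-12
    s=np.arctan2(r,P[...,2])/r if cam=="wrist" else 1/P[...,2]
    return cv2.remap(im,(K[0,0]*a*s+K[0,2]).astype(np.float32),(K[1,1]*b*s+K[1,2]).astype(np.float32),cv2.INTER_CUBIC)
def quat(yaw): # jaws close along direction yaw+90deg
    return (R.from_euler("z",yaw)*R.from_euler("x",np.pi)).as_quat()
def pose(x,y,z,close):
    """quaternion closing along angle `close`, half-turn with smaller last joint"""
    best=None
    for k in (-1,0,1):
        q=quat(close+np.pi/2+k*np.pi); j=solve_ik([x,y,z],q)
        if j is not None and (best is None or abs(j[5])<abs(best[0])): best=(j[5],q)
    return best[1]
E
python3 - <<'E'
from h import *
im=camera("top")
o=ortho("top",0.02,0.45,0.0,0.25,0.42,0.00105,im); cv2.imwrite("pics/o1.png",o[:,:,::-1])
print(o.shape,get_ee_rot(),get_eef_pos())
try: print(tip_reach)
except Exception as e: print(e)
E
```

```text
(477, 800, 3) [ 9.93635291e-01  1.12645055e-01  1.20710676e-05 -3.93875488e-06] [ 0.11754296 -0.51168531  0.22626716]
0.022
```

View pics/o1.png

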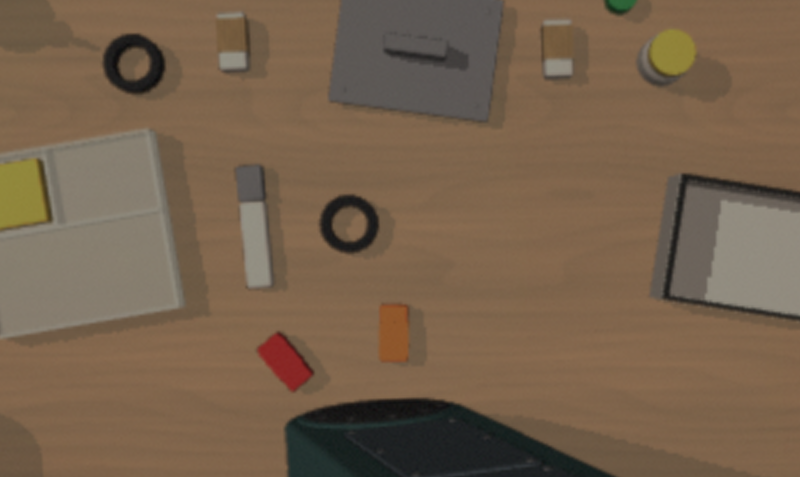

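```bash
cat >> h.py <<'E'
def seg(o,kind):
    h=cv2.cvtColor(o,cv2.COLOR_RGB2HSV); S=h[...,1].astype(int); V=h[...,2].astype(int)
    m={"dark":(V<55),"grey":(S<75)&(V>60),"white":(S<75)&(V>110),"blk":(V<70)&(S<130)}[kind].astype(np.uint8)*255
    return cv2.morphologyEx(m,cv2.MORPH_CLOSE,np.ones((5,5)))
def rect(cam,z,cx,cy,half,kind,res=0.0005,im=None,save=None):
    """largest blob -> centre x,y, long-axis angle (world), long, short"""
    o=ortho(cam,z,cx,cy,half,half,res,im); m=seg(o,kind)
    if save: cv2.imwrite(save,np.hstack([o[:,:,::-1],cv2.merge([m]*3)]))
    c=max(cv2.findContours(m,cv2.RETR_EXTERNAL,cv2.CHAIN_APPROX_NONE)[0],key=cv2.contourArea)
    b=cv2.boxPoints(cv2.minAreaRect(c)); w=np.stack([cx+half-b[:,1]*res,cy+half-b[:,0]*res],1)
    e1,e2=w[1]-w[0],w[2]-w[1]; e=e1 if e1@e1>e2@e2 else e2
    return np.array([*w.mean(0),np.arctan2(e[1],e[0])%np.pi,max(np.hypot(*e1),np.hypot(*e2)),min(np.hypot(*e1),np.hypot(*e2))])
E
python3 - <<'E'
from h import *
np.set_printoptions(precision=4,suppress=True)
im=camera("top")
def w(r,c): return 0.7-r*.00105,0.42-c*.00105
for n,z,(r,c),half,k in [("rollA",.015,(63,134),.05,"dark"),("rollB",.015,(223,349),.05,"dark"),("erA",.022,(42,232),.045,"white"),("erB",.022,(48,557),.045,"white"),
  ("marker",.018,(226,254),.085,"white"),("lid",.02,(43,416),.12,"grey"),("box",.063,(265,760),.14,"blk"),("org",.03,(235,70),.15,"grey"),("handle",.048,(43,416),.05,"grey")]:
    x,y=w(r,c); 
    try: print(n,rect("top",z,x,y,half,k,im=im,save=f"pics/s_{n}.png"))
    except Exception as e: print(n,e)
L=[cv2.resize(cv2.imread(f"pics/s_{n}.png"),(400,200)) for n in ("lid","box","org","marker","erA","erB")]
cv2.imwrite("pics/seg.png",np.vstack([np.hstack(L[i:i+2]) for i in (0,2,4)]))
E
```

```text
rollA [0.6339 0.2808 0.9828 0.0639 0.0584]
rollB [0.4656 0.0535 1.5708 0.059  0.0585]
erA [0.6365 0.1763 1.6263 0.0288 0.019 ]
erB [ 0.6299 -0.1656  1.6053  0.0307  0.0176]
marker [0.4433 0.1531 0.0997 0.0924 0.0269]
lid [ 0.6474 -0.0166  1.4408  0.171   0.1315]
box [ 0.4386 -0.3585  1.4154  0.1713  0.1286]
org [0.4547 0.3406 1.7415 0.2084 0.1919]
handle [ 0.6549 -0.0166  0.      0.1     0.0995]
```

View pics/seg.png

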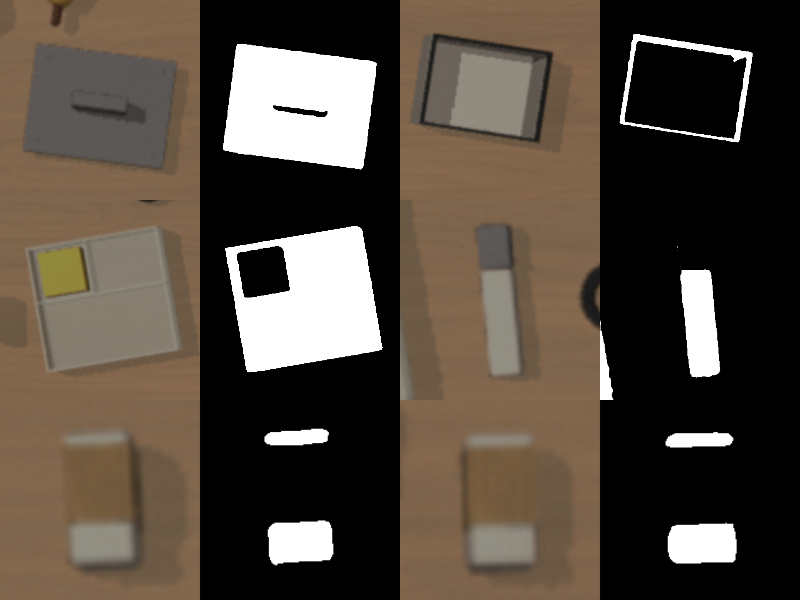

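```bash
cat >> h.py <<'E'
BOX=np.array([0.4386,-0.3585,-0.155]); ORG=np.array([0.4547,0.3446,0.171])
def loc(f,dx,dy):
    c,s=np.cos(f[2]),np.sin(f[2]); return f[0]+c*dx-s*dy, f[1]+s*dx+c*dy
def carry(pick,pc,zp,place,lc,zl,wopen,wrel,force=60,wmin=0.01,hi=0.17):
    """pick at xy closing along pc, place at xy closing along lc; returns widths seen"""
    q=pose(*pick,zp,pc); set_gripper(wopen,force)
    goto([*pick,hi],q); move_linear([*pick,zp],velocity=0.12)
    set_gripper(0.0,force); w=[get_gripper_width()]
    move_linear([*pick,hi],velocity=0.15); w.append(get_gripper_width())
    if w[-1]<wmin: return w,"not held"
    ql=pose(*place,zl,lc); goto([*place,hi],ql); w.append(get_gripper_width())
    if w[-1]<wmin: return w,"lost"
    move_linear([*place,zl],velocity=0.12); w.append(get_gripper_width())
    set_gripper(wrel); move_linear([*place,hi],velocity=0.2)
    return w,"ok",round(get_time(),1)
E
python3 - <<'E'
from h import *
r=rect("top",.012,.4656,.0535,.05,"dark"); print(r)
print(carry(r[:2],np.pi/2,.023,loc(BOX,0,.037),BOX[2],.033,.085,.072,wmin=.04))
r=rect("top",.012,.6339,.2808,.05,"dark"); print(r)
print(carry(r[:2],np.pi/2,.023,loc(BOX,0,-.037),BOX[2],.033,.085,.072,wmin=.04))
cv2.imwrite("pics/t2.png",camera("top")[:,:,::-1])
E
```

```text
[0.46570387 0.05388077 1.3045441  0.05963995 0.05876291]
([7.197630763588891e-05, -6.127532871318213e-05], 'not held')
[0.6300538  0.27478078 0.98279405 0.08029284 0.05796617]
([-0.00016179648177462667, -0.00017792359842665247], 'not held')
```

View pics/t2.png

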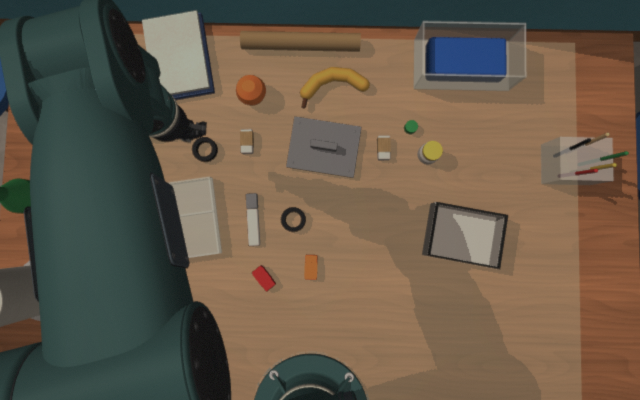

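```bash
python3 - <<'E'
from h import *
x,y=.4657,.0539
q=pose(x,y,.023,np.pi/2); set_gripper(.085); goto([x,y,.1],q); a=camera("wrist"); 
move_linear([x,y,.03],velocity=.12); print(get_eef_pos(),get_ee_rot(),get_gripper_width(),get_force())
b=camera("wrist"); set_gripper(.05,60); print(get_gripper_width(),get_finger_force(),get_eef_pos(),get_time())
c=camera("scene"); cv2.imwrite("pics/w1.png",cv2.resize(np.vstack([np.hstack([a,b]),np.hstack([camera("wrist"),c])]),(800,500))[:,:,::-1])
E
```

```text
[0.46616794 0.05403999 0.0304316 ] [-1.23120156e-04  9.99999961e-01 -1.55928062e-05  2.50405772e-04] 0.08503652176825252 [-0.405831   -0.38197635  0.49194376]
0.04995366151816824 0.0 [0.46575789 0.05389269 0.03010874] 15.5
```

View pics/w1.png

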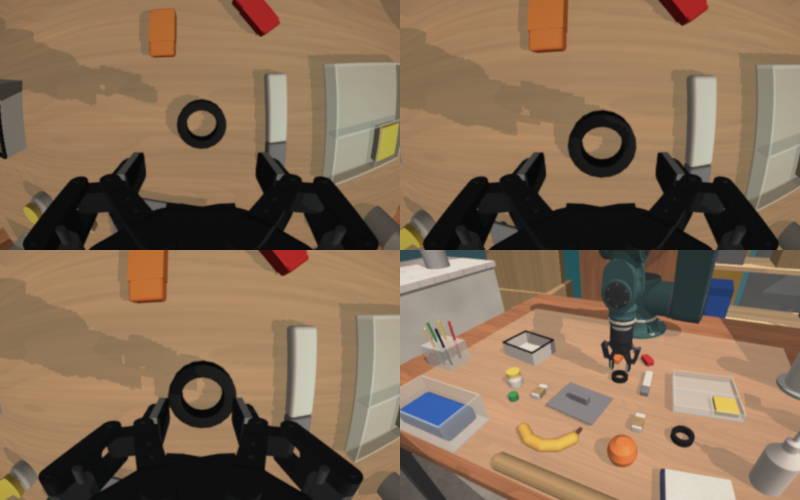

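```bash
python3 - <<'E'
from h import *
x,y=.4657,.0539
move_linear([x,y,.20])
for n in ("wrist","scene","top"):
    camera(n)
    p=camera_params(n); print(n,p["mtx"].round(1).tolist(),p["world_to_cam"].round(3).tolist())
    for z in (0,.02):
        P=p["world_to_cam"]@[x,y,z,1]; r=np.hypot(P[0],P[1]); s=np.arctan2(r,P[2])/r if n=="wrist" else 1/P[2]
        print(z,"expect row,col",P[1]*s*p["mtx"][1,1]+p["mtx"][1,2],P[0]*s*p["mtx"][0,0]+p["mtx"][0,2])
    print([d for d in look_for("roll1",n)])
E
```

```text
wrist [[309.7, 0.0, 320.8], [0.0, 309.7, 198.9], [0.0, 0.0, 1.0]] [[-0.0, 1.0, 0.0, -0.055], [0.966, 0.0, 0.258, -0.476], [0.258, 0.0, -0.966, 0.232], [0.0, 0.0, 0.0, 1.0]]
0 expect row,col 176.39422826788285 319.68677339899347
0.02 expect row,col 179.87070158509118 319.6278520114244
[{'centre': [193.1, 326.3], 'confidence': 0.86}]
scene [[379.6, 0.0, 318.5], [0.0, 379.6, 195.1], [0.0, 0.0, 1.0]] [[-0.388, 0.922, -0.009, 0.203], [0.541, 0.22, -0.812, -0.241], [-0.746, -0.32, -0.584, 1.24], [0.0, 0.0, 0.0, 1.0]]
0 expect row,col 204.95304992037364 349.93437892968075
0.02 expect row,col 197.95315854949527 350.2836979976801
[{'centre': [293.7, 455.3], 'confidence': 0.66}, {'centre': [204.4, 353.1], 'confidence': 0.58}, {'centre': [275.8, 380.3], 'confidence': 0.46}]
top [[441.4, 0.0, 315.6], [0.0, 441.4, 198.3], [0.0, 0.0, 1.0]] [[0.028, -1.0, -0.013, -0.015], [-0.997, -0.027, -0.078, 0.518], [0.078, 0.016, -0.997, 1.066], [0.0, 0.0, 0.0, 1.0]]
0 expect row,col 219.12293933211814 293.30682106920636
0.02 expect row,col 218.87023702619746 292.7863738299527
[{'centre': [136.6, 194.3], 'confidence': 0.59}, {'centre': [144.1, 326.9], 'confidence': 0.54}, {'centre': [218.4, 159.4], 'confidence': 0.51}]
```

```bash
python3 - <<'E'
from h import *
x,y=.4657,.0539
print(rect("wrist",.012,x,y,.05,"dark"), rect("top",.012,x,y,.05,"dark"),"scene",rect("scene",.012,x,y,.05,"dark"))
set_gripper(.085); move_linear([x,y,.012],velocity=.1); print(get_eef_pos(),get_force(),get_time())
set_gripper(.05,60); print(get_gripper_width(),get_finger_force(),get_eef_pos(),get_force())
E
```

```text
[0.4645     0.05605    0.46364737 0.06104468 0.05947943] [0.46559465 0.01578083 3.0766435  0.10147662 0.02328414] scene [0.46894997 0.05715    0.32175064 0.07146743 0.05502363]
[0.46593144 0.05389777 0.01231632] [-0.87579143 -0.30922124  0.08319992] 19.8083
0.050016211196593295 0.0 [0.46566927 0.05390758 0.01200644] [ 0.31079719  0.59630411 -0.02371895]
```

```bash
python3 - <<'E'
from h import *
a=camera("wrist"); b=camera("scene")
cv2.imwrite("pics/w2.png",np.hstack([cv2.resize(a[100:400,120:520],(400,300)),cv2.resize(b[150:240,290:410],(400,300),interpolation=cv2.INTER_CUBIC)])[:,:,::-1])
E
```

```text
(no output)
```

View pics/w2.png

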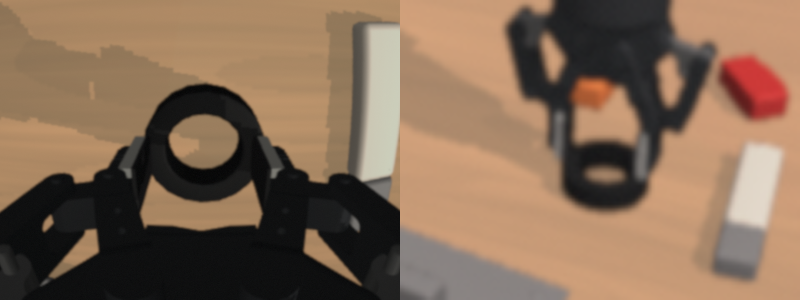

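```bash
python3 - <<'E'
from h import *
x,y=.4657,.0539
set_gripper(.085); 
for z in (.012,.009,.006,.003):
    move_linear([x,y,z],velocity=.05); f=get_force(); print(z,f,get_eef_pos()[2])
    if abs(f[2])>5: break
    set_gripper(.055,30); print(get_gripper_width(),get_finger_force()); 
    if get_gripper_width()>.057: break
    set_gripper(.085)
print(get_time())
E
```

```text
0.012 [ 0.79904268 -0.45690149  0.56168851] 0.01199837619631133
0.05475113825075566 0.0
0.009 [-0.28741536  0.38502415  0.36495223] 0.008797844700334033
0.05484236991718368 14.673233000339678
0.006 [-0.32818294 -0.47420817  0.76893424] 0.005725662218996556
0.05891814705439448 30.717174984282565
23.5583
```

```bash
python3 - <<'E'
from h import *
x,y=.4657,.0539
set_gripper(.085); 
for z in (.003,0,-.003,-.006):
    try: move_linear([x,y,z],velocity=.05)
    except Exception as e: print(e); break
    f=get_force(); print(z,f,get_eef_pos()[2])
    if abs(f[2])>5: break
    set_gripper(.055,60); w=get_gripper_width(); print(w,get_finger_force()); 
    if z<-.002: break
    set_gripper(.085)
print(get_time())
a=camera("wrist"); b=camera("scene")
cv2.imwrite("pics/w3.png",np.hstack([cv2.resize(a[100:400,120:520],(400,300)),cv2.resize(b[150:240,290:410],(400,300),interpolation=cv2.INTER_CUBIC)])[:,:,::-1])
E
```

```text
0.003 [ 1.17785713  0.6578741  -0.08596541] 0.0027453970856500705
0.058216862129409935 61.883589040953666
0 [ 0.35389041  1.10498195 -0.08541356] -0.0002518673023293762
0.05879459073989928 62.466766891059784
-0.003 [-0.11438109 -0.55358445  0.01423574] -0.003236384075999757
0.058772576453173186 62.947076596319675
26.6083
```

View pics/w3.png

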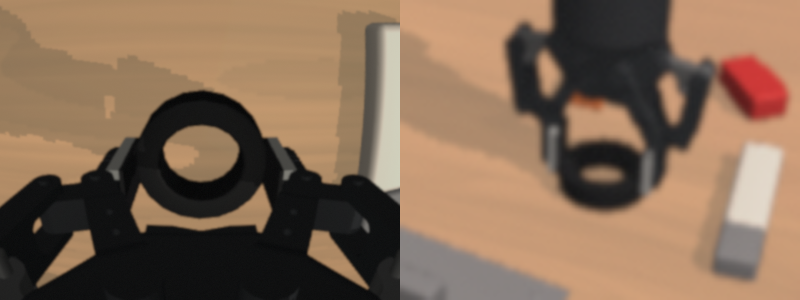

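```bash
cat >> h.py <<'E'
def place(xy,lc,zl,wrel,wmin,hi=.17):
    q=pose(*xy,zl,lc); goto([*xy,hi],q); w=[get_gripper_width()]
    if w[0]<wmin: return w,"lost"
    move_linear([*xy,zl],velocity=0.12); w.append(get_gripper_width())
    set_gripper(wrel); move_linear([*xy,hi],velocity=0.2); return w,get_time()
E
python3 - <<'E'
from h import *
x,y=.4657,.0539
move_linear([x,y,.15]); print(get_gripper_width())
print(place(loc(BOX,0,.037),BOX[2],.008,.072,.04,hi=.15))
im=camera("top"); cv2.imwrite("pics/t3.png",im[:,:,::-1])
for n,z,c,half,k in [("rollA",.012,(.6339,.2808),.05,"dark"),("erA",.022,(.656,.176),.045,"white"),("erB",.022,(.65,-.1656),.045,"white"),("marker",.018,(.4433,.1531),.085,"white"),("lid",.02,(.6474,-.0166),.12,"grey"),("org",.03,(.4547,.3446),.15,"grey")]:
    print(n,rect("top",z,*c,half,k,im=im))
E
```

```text
0.0586589746639242
([0.05864663997420143, 0.05894699709079755], 31.7583)
rollA [0.6554     0.29955    1.5707964  0.0625     0.05699998]
erA [0.6365427  0.17619559 1.647569   0.02922136 0.01936591]
erB [ 0.629738   -0.16529591  1.592531    0.0325684   0.01811527]
marker [0.44371468 0.1528982  0.09647369 0.09396425 0.02716342]
lid [ 0.64749026 -0.01661183  1.4404534   0.171202    0.13136303]
org [0.4546281  0.3407169  1.7415315  0.20822093 0.1917909 ]
```

View pics/t3.png

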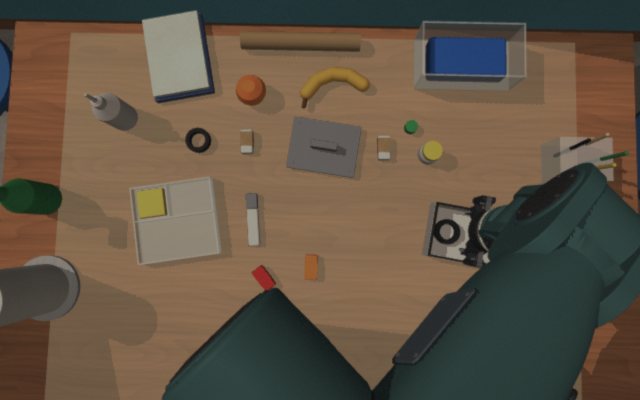

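```bash
python3 - <<'E'
from h import *
r=rect("top",.012,.655,.30,.05,"dark"); print(r)
print(carry(r[:2],np.pi/2,-.002,loc(BOX,0,-.037),BOX[2],.009,.085,.072,wmin=.04,hi=.15))
goto([.45,.1,.25],pose(.45,.1,.25,np.pi/2))
im=camera("top"); cv2.imwrite("pics/t4.png",cv2.resize(im[170:290,400:540],(700,600),interpolation=cv2.INTER_CUBIC)[:,:,::-1]); print(get_time())
print(place_of("roll1","top"))
E
```

```text
[0.6576191  0.2994916  0.9600704  0.06410491 0.05869796]
([0.05914895733900022, 0.05934527023502206, 0.05920045853171689, 0.05919876434906786], 'ok', 42.5)
44.3917
[{'centre': [232.2, 445.9], 'confidence': 0.71}, {'centre': [233.8, 476.4], 'confidence': 0.65}]
```

View pics/t4.png

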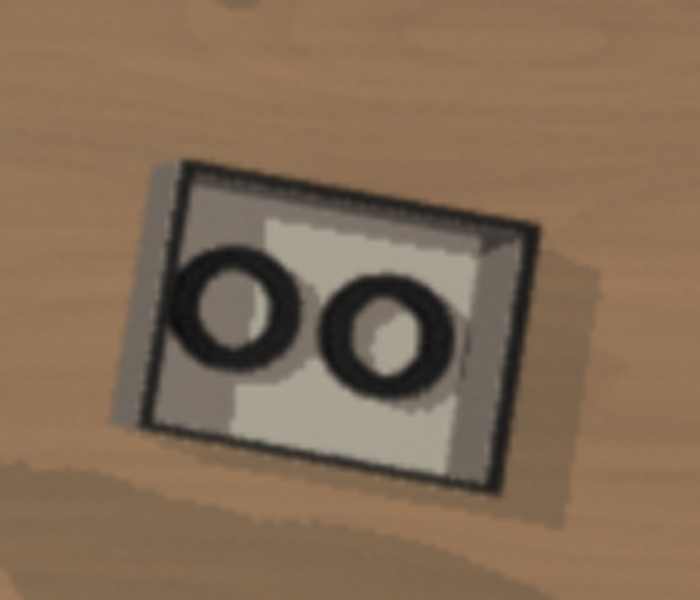

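```bash
python3 - <<'E'
from h import *
im=camera("top")
L=rect("top",.02,.6475,-.0166,.12,"grey",im=im); B=rect("top",.063,.4386,-.3585,.14,"blk",im=im); print(L,B)
q=pose(.4386,-.3585,.1,BOX[2]); goto([.4386,-.3585,.25],q); Bw=rect("wrist",.063,.4386,-.3585,.14,"blk",save="pics/bw.png"); print("box wrist",Bw)
x,y=L[:2]; lx=L[2]-np.pi/2; q=pose(x,y,.03,lx); goto([x,y,.25],q); print("lid wrist",rect("wrist",.02,x,y,.12,"grey",save="pics/lw.png"))
print(get_time())
cv2.imwrite("pics/bl.png",cv2.resize(np.vstack([cv2.resize(cv2.imread(f"pics/{n}.png"),(800,400)) for n in ("bw","lw")]),(600,600)))
E
```

```text
[ 0.6474453  -0.01659293  1.4418858   0.17110543  0.13141899] [ 0.43864816 -0.3584919   1.4157995   0.17030858  0.12757705]
box wrist [ 0.43673944 -0.35761195  1.4149815   0.16777396  0.12727448]
lid wrist [ 0.6466855  -0.01429163  1.4382447   0.1700947   0.1297187 ]
47.75
```

View pics/bl.png

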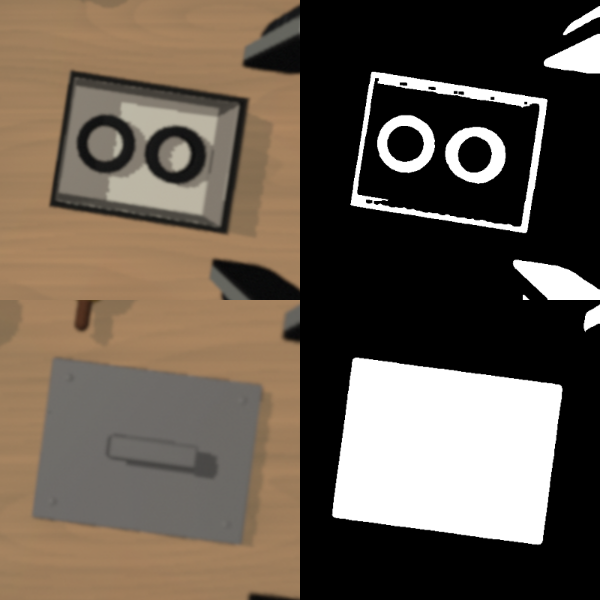

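```bash
python3 - <<'E'
from h import *
x,y=.6471,-.0155; lx=1.440-np.pi/2
q=pose(x,y,.03,lx); set_gripper(.05,110); goto([x,y,.15],q); move_linear([x,y,.024],velocity=.1); print("down",get_force())
set_gripper(0,110); print(get_gripper_width(),get_finger_force(),get_force())
move_linear([x,y,.16],velocity=.1); print(get_gripper_width(),get_force(),get_torque(),get_eef_pos())
bx,by=.4377,-.3581; q=pose(bx,by,.09,1.4154-np.pi/2); goto([bx,by,.16],q); print(get_gripper_width(),get_force())
move_linear([bx,by,.095],velocity=.08); print(get_force(),get_time())
print("lid wrist",rect("wrist",.095-.024+.02,bx,by,.12,"grey"))
im=camera("scene"); cv2.imwrite("pics/s5.png",cv2.resize(im[90:240,130:330],(800,600))[:,:,::-1])
E
```

```text
down [ 0.22062211 -0.38525055  0.5354658 ]
0.015450948877836929 107.48771667480469 [-2.233295    0.67329278  7.27394274]
0.015427815118886712 [ 0.67831135 -0.35126254 -1.86159571] [-0.02110331 -0.02201277  0.03761666] [ 0.64685067 -0.01544375  0.15941691]
0.01542476515756584 [ 0.04311291 -0.00646232 -2.28744767]
[ 0.2974297   1.13437775 -1.57252338] 54.3583
lid wrist [ 0.43944928 -0.34427094  1.4141946   0.14343356  0.12827922]
```

View pics/s5.png

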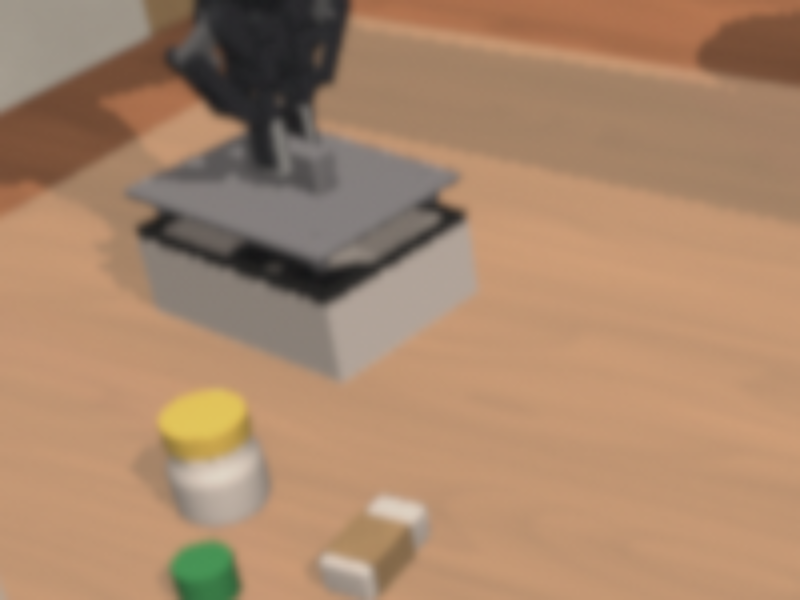

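```bash
python3 - <<'E'
from h import *
bx,by=.4377,-.3581
for z in (.08,.076,.073,.070,.067,.064,.062,.060):
    move_linear([bx,by,z],velocity=.03); f=get_force(); print(z,f.round(1) if hasattr(f,'round') else f,round(get_eef_pos()[2],4),get_torque())
    if abs(f[2])>30: break
print(get_time())
im=camera("scene"); cv2.imwrite("pics/s6.png",cv2.resize(im[90:240,130:330],(800,600))[:,:,::-1])
E
```

```text
0.08 [-0.9  0.  -1.2] 0.08 [-0.03777729 -0.02296911  0.02828156]
0.076 [ 0.3  0.1 -2.2] 0.0758 [0.0140699  0.00791358 0.02602824]
0.073 [-0.8 -0.3 -1.8] 0.0729 [0.00954512 0.02362575 0.01419255]
0.07 [-0.2 -0.6 -2.3] 0.0698 [-0.00925185 -0.0096985   0.0074164 ]
0.067 [-0.3 -0.2 -2.2] 0.0668 [ 0.02700168 -0.03279514 -0.01972092]
0.064 [-7.7  6.9 29.7] 0.0658 [ 1.54488421  1.61672227 -0.02434086]
0.062 [-15.7  15.2  61.9] 0.0657 [ 3.09912953  3.19973139 -0.01449608]
56.6417
```

View pics/s6.png

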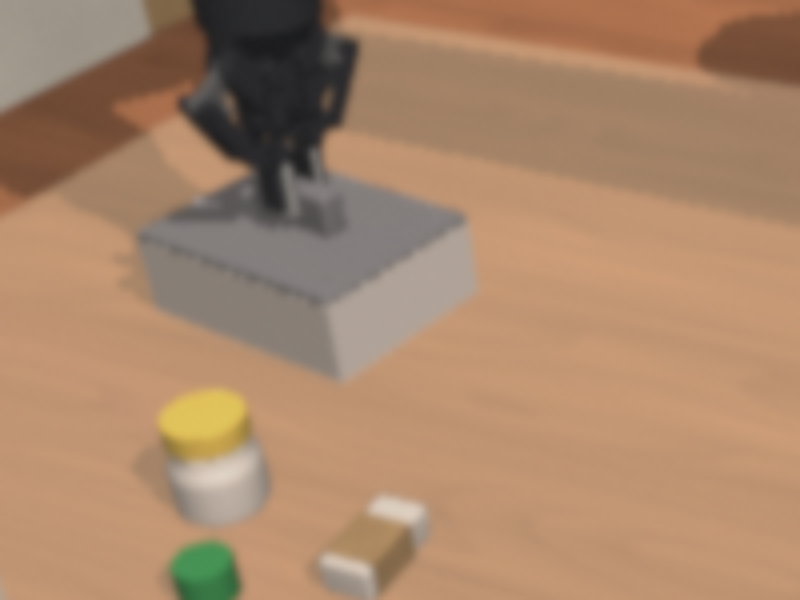

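```bash
python3 - <<'E'
from h import *
bx,by=.4377,-.3581
move_linear([bx,by,.066],velocity=.02); print(get_force())
set_gripper(.05); move_linear([bx,by,.25],velocity=.12)
a=camera("wrist")
for z in (.061,.069): print(z,rect("wrist",z,bx,by,.12,"grey",im=a),rect("top",z,bx,by,.12,"grey"))
im=camera("scene"); cv2.imwrite("pics/s7.png",cv2.resize(np.hstack([im[120:200,150:260],]),(800,582),interpolation=cv2.INTER_CUBIC)[:,:,::-1])
o=ortho("wrist",.061,bx,by,.12,.12,.0005,a);cv2.imwrite("pics/lidw.png",o[:,:,::-1])
print(get_time())
E
```

```text
[-1.30655937  0.98173263  5.2099691 ]
0.061 [ 0.42291933 -0.36973312  1.5257564   0.20824069  0.20207937] [ 0.4393528  -0.35369986  1.4147717   0.18584396  0.13137332]
0.069 [ 0.42637777 -0.36964676  1.5019401   0.20482385  0.20005928] [ 0.43934524 -0.35076743  1.415116    0.18372178  0.13014887]
59.35
```

View pics/s7.png

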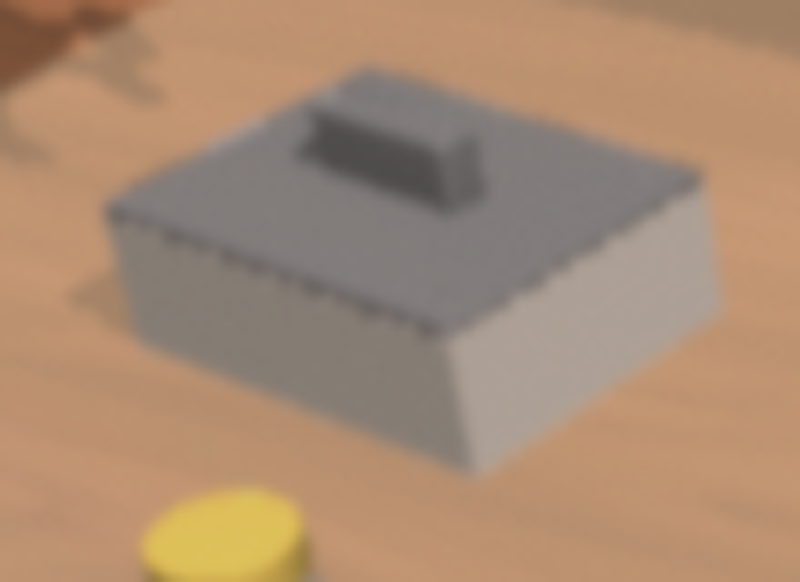

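```bash
python3 - <<'E'
from h import *
np.set_printoptions(precision=4,suppress=True)
ox,oy=.4547,.3446
goto([.50,oy,.25],pose(.50,oy,.25,np.pi/2)); 
p=camera_params("wrist"); w=p["world_to_cam"]; print("cam",-w[:3,:3].T@w[:3,3])
a=camera("wrist"); print(rect("wrist",.03,ox,oy,.14,"grey",im=a,save="pics/ow.png"))
def ray(px,z):
    K=p["mtx"]; d=np.array([px[1]-K[0,2],px[0]-K[1,2]])/K[0,0]; t=np.hypot(*d); v=w[:3,:3].T@np.array([*(d/t*np.sin(t)),np.cos(t)]); c=-w[:3,:3].T@w[:3,3]
    return (c+v*(z-c[2])/v[2])[:2]
for n in ("short_bay","long_bay"):
    print(n,[(d["confidence"],ray(d["centre"],.004)) for d in place_of(n,"wrist")])
print("model",loc(ORG,.0515,-.043),loc(ORG,-.0435,0))
# partition lines: mean brightness profiles in organiser frame
o=ortho("wrist",.03,ox,oy,.14,.14,.0005,a); g=cv2.cvtColor(o,cv2.COLOR_RGB2GRAY)
M=cv2.getRotationMatrix2D((280,280),-np.degrees(ORG[2]),1); r=cv2.warpAffine(g,M,(560,560))
cv2.imwrite("pics/orgrot.png",r)
# rows -> local x = (280-i)*.5mm ; cols -> local y=(280-j)*.5mm
px=r[:,320:440].mean(1); py=r[120:240,:].mean(0)
print("x:",[(round((280-i)*.5),int(px[i])) for i in range(60,520,4)])
print("y:",[(round((280-j)*.5),int(py[j])) for j in range(40,520,4)])
im=camera("top")
for c in ((.656,.176),(.65,-.1656)):
    m=seg(ortho("top",.022,*c,.05,.05,.0005,im),"white"); b=cv2.minAreaRect(cv2.findNonZero(m)); k=cv2.boxPoints(b); e=[k[1]-k[0],k[2]-k[1]]; e=max(e,key=np.linalg.norm)
    print("eraser",c[0]+.05-b[0][1]*.0005,c[1]+.05-b[0][0]*.0005,b[1],np.arctan2(-e[0],-e[1])%np.pi)
print(rect("top",.018,.4433,.1531,.085,"white",im=im),get_time())
E
```

```text
cam [0.4344 0.3452 0.398 ]
[0.4535 0.3466 1.7403 0.2014 0.1914]
short_bay [(0.62, array([0.5137, 0.3131]))]
long_bay [(0.89, array([0.4134, 0.3395]))]
model (np.float64(0.5127660947378864), np.float64(0.31099079528029844)) (np.float64(0.4118344435068588), np.float64(0.3371976985650864))
x: [(110, 124), (108, 124), (106, 124), (104, 124), (102, 124), (100, 124), (98, 125), (96, 130), (94, 145), (92, 152), (90, 131), (88, 115), (86, 129), (84, 141), (82, 150), (80, 153), (78, 153), (76, 153), (74, 153), (72, 153), (70, 153), (68, 153), (66, 153), (64, 153), (62, 153), (60, 152), (58, 152), (56, 152), (54, 152), (52, 152), (50, 152), (48, 153), (46, 153), (44, 153), (42, 153), (40, 153), (38, 153), (36, 153), (34, 153), (32, 153), (30, 152), (28, 152), (26, 152), (24, 152), (22, 152), (20, 153), (18, 153), (16, 153), (14, 153), (12, 157), (10, 163), (8, 159), (6, 148), (4, 151), (2, 153), (0, 153), (-2, 153), (-4, 153), (-6, 153), (-8, 153), (-10, 153), (-12, 152), (-14, 152), (-16, 152), (-18, 152), (-20, 153), (-22, 153), (-24, 153), (-26, 153), (-28, 153), (-30, 153), (-32, 153), (-3
[... 1455 characters left out ...]
4, 153), (-46, 153), (-48, 153), (-50, 153), (-52, 153), (-54, 152), (-56, 152), (-58, 153), (-60, 152), (-62, 152), (-64, 152), (-66, 152), (-68, 152), (-70, 152), (-72, 152), (-74, 152), (-76, 152), (-78, 152), (-80, 152), (-82, 152), (-84, 152), (-86, 150), (-88, 146), (-90, 137), (-92, 125), (-94, 137), (-96, 145), (-98, 127), (-100, 110), (-102, 108), (-104, 108), (-106, 109), (-108, 109), (-110, 109), (-112, 112), (-114, 119), (-116, 124), (-118, 124)]
eraser 0.6573303527832032 0.1770269966125488 (121.72773742675781, 58.21499252319336) 0.03612876
eraser 0.6506047477722169 -0.1651683784484863 (117.95039367675781, 60.181434631347656) 0.021735668
[0.4433 0.1531 0.0969 0.0916 0.0266] 62.05
```

```bash
cat > go.py <<'E'
from h import *
S=np.array([.5128,.3132,.170]); Lb=np.array([.4138,.3398,.170])
def eraser(c):
    im=camera("top"); m=seg(ortho("top",.022,*c,.05,.05,.0005,im),"white"); b=cv2.minAreaRect(cv2.findNonZero(m)); k=cv2.boxPoints(b); e=max([k[1]-k[0],k[2]-k[1]],key=np.linalg.norm)
    return c[0]+.05-b[0][1]*.0005,c[1]+.05-b[0][0]*.0005,np.arctan2(-e[0],-e[1])%np.pi,sorted(b[1])
E
python3 - <<'E'
from go import *
goto([.5,-.05,.25],pose(.5,-.05,.25,np.pi/2))
x,y,a,s=eraser((.656,.176)); print(x,y,a,s)
print(carry((x,y),a,-.002,loc(S,.018,0),S[2]+np.pi/2,.006,.082,.064,wmin=.045,hi=.15))
goto([.45,.0,.25],pose(.45,.0,.25,np.pi/2))
im=camera("top"); print("eraser",[ (d["centre"],d["confidence"]) for d in place_of("eraser1","top")],get_time())
for dx in (.018,): print(loc(S,dx,0))
print(rect("top",.018,.4433,.1531,.085,"white",im=im)); print(eraser((.6506,-.1652)))
p=camera_params("top"); P=p["world_to_cam"]@[*loc(S,.018,0),.004,1]; print("expect px",(p["mtx"]@(P[:3]/P[2]))[[1,0]])
E
```

```text
0.6568175735473634 0.17674298095703123 0.03844261 [59.263877868652344, 123.7546615600586]
([0.05848219820295692, 0.05873101829505874, 0.05863112974463265, 0.05848972722889725], 'ok', 72.0)
eraser [([188.8, 190.2], 0.78), ([146.0, 380.8], 0.75), ([238.4, 178.1], 0.52), ([236.2, 465.3], 0.25)] 73.3917
(np.float64(0.5305405258043722), np.float64(0.3162452822832059))
[0.4148     0.23210001 0.         0.079      0.01199999]
(0.6501689392089843, -0.16508634872436526, np.float32(0.01666522), [65.24092864990234, 119.26676940917969])
expect px [190.30424181 189.65320574]
```

```bash
python3 - <<'E'
from go import *
x,y,a,s=eraser((.6502,-.165)); print(x,y,a,s)
print(carry((x,y),a,-.002,loc(S,-.018,0),S[2]+np.pi/2,.006,.082,.064,wmin=.045,hi=.15))
goto([.35,-.30,.25],pose(.35,-.30,.25,np.pi/2))
im=camera("top"); print("eraser",[ (d["centre"],d["confidence"]) for d in place_of("eraser1","top")],get_time())
p=camera_params("top"); P=p["world_to_cam"]@[*loc(S,-.018,0),.004,1]; print("expect px",(p["mtx"]@(P[:3]/P[2]))[[1,0]])
print(rect("top",.018,.4433,.1531,.075,"white",im=im,save="pics/m.png"),[(d["centre"],d["confidence"]) for d in place_of("marker1","top")])
E
```

```text
0.6504500000000001 -0.16525 0.0 [65.0, 119.0]
([0.0587667467282772, 0.058361101008600515, 0.05863186266355364, 0.05862080023952369], 'ok', 82.3)
eraser [([192.1, 188.3], 0.77), ([277.0, 266.2], 0.72), ([198.3, 191.8], 0.62), ([269.3, 313.9], 0.61), ([199.5, 191.5], 0.32)] 84.625
expect px [204.47406263 191.35730197]
[0.44337973 0.1531143  0.09431386 0.09235796 0.02675892] [([218.1, 251.7], 0.66)]
```

```bash
python3 - <<'E'
from go import *
r=rect("top",.018,.4433,.1531,.075,"white"); a=r[2] if r[2]<1.57 else r[2]-np.pi
x,y=r[0]+.0188*np.cos(a),r[1]+.0188*np.sin(a); print(x,y,a)
print(carry((x,y),a+np.pi/2,.006,Lb[:2],Lb[2],.013,.06,.045,wmin=.015,hi=.15))
goto([.55,.33,.25],pose(.55,.33,.25,np.pi/2))
p=camera_params("wrist"); im=camera("wrist"); o=ortho("wrist",.022,.4535,.3466,.14,.14,.0005,im); cv2.imwrite("pics/end.png",o[:,:,::-1])
w=p["world_to_cam"]; c0=-w[:3,:3].T@w[:3,3]
for n in ("eraser1","marker1"):
    for d in place_of(n,"wrist"):
        K=p["mtx"]; e=np.array([d["centre"][1]-K[0,2],d["centre"][0]-K[1,2]])/K[0,0]; t=np.hypot(*e); v=w[:3,:3].T@np.array([*(e/t*np.sin(t)),np.cos(t)])
        X=(c0+v*(.004-c0[2])/v[2])[:2]
        for nm,f in (("S",S),("L",Lb)):
            dd=X-f[:2]; c,s=np.cos(f[2]),np.sin(f[2]); print(n,round(d["confidence"],2),nm,round(c*dd[0]+s*dd[1],4),round(-s*dd[0]+c*dd[1],4))
print(get_time())
goto([.35,-.25,.25],pose(.35,-.25,.25,np.pi/2)); camera("top")
for n in ("marker1","eraser1","roll1","lid"): print(n,[(d["centre"],round(d["confidence"],2)) for d in place_of(n,"top")])
E
```

```text
0.46210852 0.1549135 0.0985806
([0.025765605074376405, 0.025889617417247286, 0.02545928314700942, 0.025713784588205876], 'ok', 93.2)
eraser1 0.88 S 0.0175 0.0015
eraser1 0.88 L 0.1106 -0.0415
eraser1 0.79 S -0.2269 -0.1557
eraser1 0.79 L -0.1338 -0.1986
eraser1 0.74 S -0.2084 -0.2645
eraser1 0.74 L -0.1153 -0.3074
eraser1 0.61 S -0.0149 0.0055
eraser1 0.61 L 0.0782 -0.0375
marker1 0.79 S -0.0926 0.0443
marker1 0.79 L 0.0004 0.0013
94.7667
marker1 [([236.9, 178.0], 0.78)]
eraser1 [([203.2, 190.3], 0.9), ([275.1, 266.6], 0.88), ([189.1, 188.8], 0.86), ([266.4, 309.5], 0.54)]
roll1 []
lid [([237.2, 465.1], 0.92)]
```

```bash
python3 - <<'E'
from go import *
bx,by=.438,-.358; q=pose(bx,by,.1,BOX[2]); set_gripper(0); goto([bx,by,.15],q); z=.125
while z>.075:
    move_linear([bx,by,z],velocity=.05); f=get_force()[2]
    if f>4: print(round(z,4),f,get_eef_pos()[2])
    if f>28: break
    z-=.0015
move_linear([bx,by,.2],velocity=.15); goto([.35,-.1,.25],pose(.35,-.1,.25,np.pi/2)); im=camera("scene")
# black seal pixels along the two visible box faces (z 52..63 mm)
p=camera_params("scene")
for z in (.040,.050,.053,.056,.058,.060,.062,.064):
    v=[]
    for t in np.linspace(-.06,.06,13):
        P=p["world_to_cam"]@[*loc(BOX,.065,t),z,1]; u=p["mtx"]@(P[:3]/P[2]); v.append(im[int(round(u[1])),int(round(u[0]))].mean())
    print(z,round(np.mean(v)),end="; ")
print(get_time())
E
```

```text
0.083 15.158819802243263 0.08398666735242968
0.0815 36.73133010402803 0.08389691840137163
0.04 125; 0.05 124; 0.053 119; 0.056 113; 0.058 112; 0.06 116; 0.062 118; 0.064 124; 109.375
```

```bash
python3 -c "
from rig import *
print(close_job())"
```

```text
the job is handed in; nothing more can be done
None
```

I handed the job in at about 109 s. Both rolls of tape are in the white box with the lid pressed down to a hard stop, the marker is in the long compartment and both erasers are in the short one. The hand-in call gave no verdict, so this rests on my own camera and force checks.

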